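# Find and mark the balance point of a tool shaft

### The arm

A 6-joint arm with a two-finger parallel gripper is mounted at the origin on the work surface. World frame = base frame: x ahead of the robot, y to its left, z up, the work surface at z = 0. Lengths are in m, angles in degrees, forces in N, time in s.
With the tool pointing down it reaches from about 0.4 to 0.825 m from the base axis. Payload 7 kg.
Tool frame: the origin (TCP) lies at the very end of the fingers, on their centre line; the grasp point (between the pads) lies 19 mm behind it; z points along the fingers, y is the line along which they close (so a half turn about z gives the same grasp; the last joint's range is limited). The gripper opens to 88 mm and grips with 3 to 60 N. Pads are 19 mm wide; open, the fingers measure 130 mm over their backs; the gripper's body (78 mm by 193 mm) begins 47 mm behind the grasp point.
Start: joints at [16.507, 20.546, 0.682, 0, -70.136, -16.507], TCP at [0.675, -0, 0.227] pointing down, gripper open.
Joint ranges: [-176.03, 176.03], [-82.01, 121.73], [-58.28, 71.71], [-173.87, 95.51], [-174.79, -0.11], [-173.66, 173.66]. Speed limits (degrees/s): [136.94, 136.94, 172.46, 180, 180, 180].

### API

Orientations are given as [roll, pitch, yaw] about the fixed x, y, z axes, in that order (R = Rz(yaw) Ry(pitch) Rx(roll)).
In Python, from plant import ctrl gives the robot as it stands.
- The arm moves only by the tool carry_out, never from a script. Its argument "deltas" is a list that holds one entry, the list of rows, each a list of 5 numbers: the shift along the tool's x, y, z scaled (see below), then the turn about the tool's z scaled (see below), then the opening, from -1 (shut) to 1 (fully open). A call has 1 to 5 rows; each row is the pose to reach, as a shift and turn from the pose commanded when the call began, along the tool's axes at that moment, turning the shorter way round; what a row does not reach only later rows make up. The controller multiplies each number of a shift by 20 cm and each number of a turn by 2 pi rad. A row lasts 1/10 s, in which the tool goes at most 50 mm and 8.59 degrees, less where a joint would pass 70% of its speed; a pose out of reach is approached as far as the arm can. A call with a number of a shift or a turn outside -1 to 1 is refused whole. A call with a gripper value outside its range is refused whole. The fingers move at their own pace and stop on an object; the grip force is fixed at half the most. Time passes only in rows, so rows that repeat a pose let the fingers close. It gives the time, the measured TCP pose, the force, the opening and the grip force at its end, in the units of the state.
- ctrl.get_obs(): the state, without advancing time (a new reading comes with each control period).
- ctrl.snapshot(name): name is "scene" or "side" or "wrist"; returns a dict with "color" (420x560x3 uint8, red, green, blue), "camera_matrix" (3x3 intrinsics, pixels), "R" (3x3) and "t" (3): a world point X has camera coordinates R X + t. Camera axes: x right, y down, z forward; pixel columns grow to the right and rows downward; lengths in m; the calibration is good to about 2 mm. A picture is of the moment at which its call begins. There is no depth.
- ctrl.close_job(): hands the job in; it is judged then, once.
Trained networks look in a picture, given as the dict that the camera call returned (one of the last four; its "shot" number tells which), for a name from the list of things; names that differ only in an ending like _2 or _b are one class to them, and where a whole thing is asked for, a point or a joint stands for the part that bears it (a point fixed in the world has none). Each returns a list of dicts, best first, with "p" (0 to 1); they miss things now and then, are a little off and sometimes report something else, mostly with a low value. They report only what shows in the picture. A call takes as long as a camera call. They do not tell look-alikes from the thing itself.
- ctrl.search_frame(picture, name): "centre" ([column, row] in pixels, amid what is visible of it).
- ctrl.silhouettes(picture, name): "mask" (420x560 bool, what is visible of it) and "centre" ([column, row] in pixels, amid what is visible of it).
- ctrl.spot_point(picture, name): "centre" ([column, row] in pixels: a listed point, or the origin of a listed thing).
The state is a dict: "clock": time; "joint_pos": joint angles; "qvel": joint speeds; "tau": joint torques, N m; "tool_pos": TCP position; "orientation": TCP orientation; "force": force on the tool from outside, world axes, zero at the start; "moment": the same for the moment, N m; "opening": finger opening in m; "gripper_force": force on a finger pad.
Only numpy, scipy, OpenCV 4.12 (cv2) and the standard library are available. Lean on these libraries where they do the work, as an engineer would, in place of code of your own. Each camera call takes 0.05 s, during which the arm holds its last target. There are 200 camera calls.

### The job

Without lifting the wooden tool shaft off the balance stand, slide it gently along the saddle on the knife edge until it balances level by itself, touching neither end rest. Leave it balanced and set the red marker clip down over it, directly above the edge, until the clip sits fully on the shaft. Do not press the shaft hard against the stand, and leave the other things on the bench where they are.

Things in the scene. Friction and masses are not known exactly. Their poses are not given: they have to be found in the camera images.
- stand: Green balance stand, fixed, base 190 x 60 x 12 mm. Origin: centre of its underside, on the bench; x along the shaft, z up. At x = 0 stands a steel knife edge with a saddle on it (see edge), at x = +70 and -70 mm an end rest (see rest). Beside the shaft, between and beyond the rests, there is free room. An unbalanced shaft lies on the saddle and one rest, 0.07 rad from level.
- edge (a point): Middle of the top of the steel saddle, straight above the knife edge, 60 mm above the bench (level). The saddle, 20 mm along the shaft, 18 mm across, rocks on the edge, damped, with a weak centring spring: each mm of the shaft's balance point off the edge tilts saddle and shaft together by about 0.011 rad, that side down, until the shaft meets a rest at 0.07 rad.
- rest (a point): Top of the brass roller of the end rest at the stand's x = +70 mm, 55 mm above the bench; the rest at x = -70 mm is its mirror image. Each has two upright steel pins (8 mm diameter, at stand y = +13 and -13 mm, tops 82 mm above the bench) that keep the shaft in line with 2 mm to spare a side.
- shaft: Straight pale wooden shaft, 360 x 14 mm, 12 mm high, 0.18 to 0.26 kg, loose. Origin: middle of its length, on its underside; x along it towards the brass ferrule, z up. It starts too far to the stand's +x side, its ferrule end down on the rest there. Its balance point lies anywhere from 32 to 79 mm from its middle towards the ferrule; that point must come over the knife edge, within 2 mm.
- ferrule: Brass ferrule on the last 30 mm of the shaft, part of it, 18 mm wide, 14 mm high (2 mm proud of the wood at the top and sides, flush below), weighted differently each time. Origin: its middle lengthwise, level with the shaft's underside.
- shaft_head (a point): Centre of the shaft's ferrule end face (shaft x = +180 mm, 6 mm above the underside).
- shaft_tail (a point): Centre of the shaft's plain end face (shaft x = -180 mm, 6 mm above the underside).
- clip: Red plastic marker clip, an upside-down U, loose, 30 g: 16 mm long (x), 30 mm wide (y), 30 mm high. Origin: centre of its underside, between the feet of its legs; z up. Slot along x, open at the bottom and both ends, 12 mm deep, 22 mm wide at the mouth tapering to 16 mm at its roof; above it 18 mm of solid plastic. Seated on the level shaft its underside is 60 mm above the bench. It starts upright on the wooden block.
- block: Wooden block, fixed, 50 x 50 x 45 mm high, on which the clip stands. Origin: centre of its underside.
- screwdriver: Screwdriver with yellow handle, a bystander on the bench; leave it alone.
- wrench: Steel wrench, a bystander on the bench; leave it alone.
- jar: Jar with blue lid, 80 mm high, a bystander on the bench; leave it alone.
- tin: Dark tin cup, 90 mm high, a bystander on the bench; leave it alone.
- spare_blank: Darker spare wooden blank, 300 mm long, a bystander on the bench; leave it alone.
- washer: Brass collar, 44 mm across, a bystander on the bench; leave it alone.
- offcut: Short upright wooden offcut, 50 mm high, a bystander on the bench; leave it alone.
Not all that is in view belongs to the job. Of the things like the clip, leave any that is pink; of the rest the smaller one is meant. Of the things shaped like the stand, the green one is meant.

How it is judged:
By the outcome, as a careful person would: the job done as asked, in the order asked, and still so for the second after the job is handed in, with the robot touching nothing.
It also fails if it takes over 67 s, if anything falls off the work surface, if the arm or the gripper's body presses on something with over 40 N, if the wrist force passes 120 N, or if a joint passes its speed limit or range.

## Working session

There is one attempt and no reset: what is moved stays moved. The work goes in short steps, Python scripts to look and compute and a tool call to move; the robot and the scene stay as the last step left them, time stands still between calls to the robot, and variables do not carry over. Pictures are saved under pics/ and viewed, at most 12 in all, crops included, and the job is handed in when it is done.

Besides the shell and the picture viewer there is one more tool, called after "Request:" as name([rows], argument=value, ...), one row to a line, values as JSON. carry_out: Moves the arm, as the interface text tells. Its arguments: {"type":"object","properties":{"deltas":{"type":"array"}},"required":["deltas"]}

```bash
mkdir -p pics; ls
cat > h.py <<'E'
from plant import ctrl
import numpy as np, cv2
def save(p,n): cv2.imwrite(f'pics/{n}.png',cv2.cvtColor(p['color'],cv2.COLOR_RGB2BGR))
def ray(p,px):
    d=np.linalg.inv(p['camera_matrix'])@np.array([px[0],px[1],1.]); R=np.array(p['R']); 
    return -R.T@np.array(p['t']), R.T@d
def onz(p,px,z):
    o,d=ray(p,px); return o+d*(z-o[2])/d[2]
def proj(p,X):
    c=np.array(p['R'])@np.array(X)+np.array(p['t']); q=np.array(p['camera_matrix'])@c; return q[:2]/q[2]
def tri(*obs):
    A=np.zeros((3,3));b=np.zeros(3)
    for p,px in obs:
        o,d=ray(p,px); d=d/np.linalg.norm(d); M=np.eye(3)-np.outer(d,d); A+=M;b+=M@o
    return np.linalg.solve(A,b)
E
python3 - <<'E'
from h import *
np.set_printoptions(precision=4,suppress=True)
print(ctrl.get_obs())
P={n:ctrl.snapshot(n) for n in('scene','side')}
img=np.hstack([P[n]['color'] for n in P]); 
save(P['scene'],'scene0');save(P['side'],'side0')
for n,p in P.items():
    print(n,'cam',-np.array(p['R']).T@p['t'])
    for t in('stand','edge','rest','shaft','shaft_head','shaft_tail','clip','block'):
        print(n,t,[(np.round(d['centre'],1).tolist(),round(d['p'],2)) for d in ctrl.spot_point(p,t)[:4]])
E
```

```text
pics
{'clock': 0.0, 'joint_pos': array([ 16.5066,  20.5895,   0.6331,  -0.0205, -70.136 , -16.5087]), 'qvel': array([-0.0298,  0.0103,  0.0418, -0.0768,  0.0794,  0.03  ]), 'tau': array([ -0.0008, -58.2727,  29.3058,   6.9975,   0.0069,  -0.0002]), 'tool_pos': array([ 0.6745, -0.    ,  0.2256]), 'orientation': array([179.9058,  -0.0078, -90.009 ]), 'force': array([-0.5854,  0.3571,  0.1885]), 'moment': array([-0.0353, -0.0344,  0.0597]), 'gripper_force': 0.0, 'opening': 0.08774329255367046}
scene cam [ 1.3445 -0.521   0.958 ]
scene stand [([282.2, 165.6], 0.67), ([291.2, 221.6], 0.64), ([310.5, 199.7], 0.17)]
scene edge [([284.0, 155.7], 0.69)]
scene rest [([315.3, 199.8], 0.94), ([208.2, 309.1], 0.29)]
scene shaft [([289.1, 206.5], 0.61), ([245.7, 205.9], 0.58)]
scene shaft_head [([333.2, 191.5], 0.63)]
scene shaft_tail [([235.3, 227.1], 0.66)]
scene clip [([221.1, 217.7], 0.69), ([243.8, 197.1], 0.52), ([260.7, 199.8], 0.49)]
scene block [([246.2, 208.1], 0.55)]
side cam [-0.0646 -0.873   0.7918]
side stand [([272.6, 223.7], 0.95), ([178.1, 226.5], 0.85)]
side edge [([176.9, 212.6], 0.93), ([272.0, 200.6], 0.6)]
side rest [([256.9, 194.2], 0.73), ([156.9, 201.5], 0.71)]
side shaft [([276.4, 208.2], 0.74)]
side shaft_head [([238.3, 177.4], 0.91)]
side shaft_tail [([319.1, 230.1], 0.85)]
side clip [([261.6, 272.1], 0.71), ([248.7, 243.0], 0.7), ([231.2, 241.7], 0.46)]
side block [([241.3, 187.2], 0.68), ([247.6, 255.4], 0.65)]
```

View pics/scene0.png

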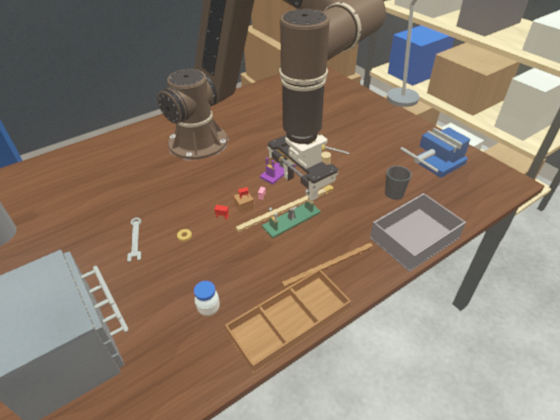

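View pics/side0.png

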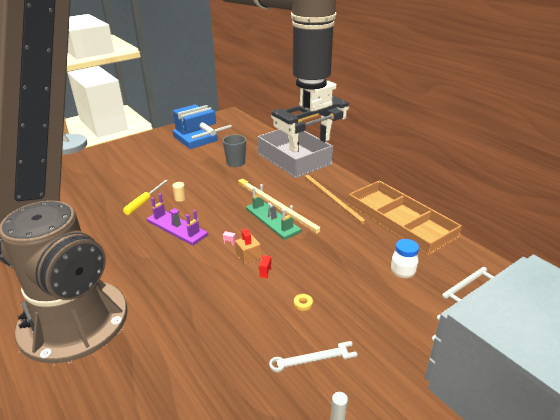

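Scene: green stand at about (291,220), with the shaft running from its tail at (237,227) to the ferrule at (333,190). The small red clip is on the block at (244,193), and a larger red one lies on the bench at (221,211). Side: stand at (272,220), ferrule (240,181), tail (318,229), clip on block (246,237).

Run:
```python
from h import *
np.set_printoptions(precision=4,suppress=True)
a=ctrl.snapshot('scene');b=ctrl.snapshot('side')
f=lambda u,v:tri((a,u),(b,v))
H=f([333.2,191.5],[238.3,177.4]);T=f([235.3,227.1],[319.1,230.1])
print('head',H,'tail',T,np.linalg.norm(H-T),'yaw',np.degrees(np.arctan2(*(H-T)[1::-1])))
print('stand',f([291.2,221.6],[272.6,223.7]),onz(a,[291.2,221.6],0),onz(b,[272.6,223.7],0))
print('edge side',onz(b,[272,200.6],.06),'rest',onz(b,[256.9,194.2],.055),onz(a,[315.3,199.8],.055))
print('clip',f([243.8,197.1],[248.7,243]),onz(a,[243.8,197.1],.045),onz(b,[248.7,243],.045))
print('block',onz(a,[246.2,208.1],0),onz(b,[247.6,255.4],0))
# side red blob
w=ctrl.snapshot('wrist');save(w,'wrist0')
for t in('stand','edge','rest','shaft','shaft_head','shaft_tail','clip','block'):
    print(t,[(np.round(d['centre'],1).tolist(),round(d['p'],2)) for d in ctrl.spot_point(w,t)[:4]])
print(-np.array(w['R']).T@w['t'],w['R'],w['camera_matrix'])
```

```text
head [0.5833 0.2146 0.049 ] tail [ 0.5765 -0.1586  0.0844] 0.3748648535214667 yaw 88.95649156055357
stand [ 0.5769  0.0418 -0.0116] [0.585  0.0367 0.    ] [0.5674 0.0266 0.    ]
edge side [0.5835 0.0499 0.06  ] rest [0.5731 0.1107 0.055 ] [0.5954 0.1239 0.055 ]
clip [ 0.4372 -0.0479  0.0407] [ 0.4398 -0.048   0.045 ] [ 0.434  -0.0555  0.045 ]
block [ 0.4464 -0.0468  0.    ] [ 0.4329 -0.0481  0.    ]
stand [([358.3, 206.2], 0.87), ([358.7, 327.4], 0.15)]
edge [([369.8, 224.0], 0.88)]
rest [([363.7, 276.0], 0.57)]
shaft [([370.4, 207.6], 0.66), ([479.9, 134.4], 0.23)]
shaft_head []
shaft_tail [([391.6, 14.1], 0.67)]
clip [([507.2, 141.5], 0.89), ([477.0, 198.4], 0.76), ([497.4, 59.8], 0.57)]
block [([478.2, 134.6], 0.66)]
[ 0.6741 -0.0743  0.3849] [[-1.      0.0004 -0.0004]
 [ 0.0003  0.9609  0.277 ]
 [ 0.0005  0.277  -0.9609]] [[309.2163   0.     282.7234]
 [  0.     309.2163 203.6374]
 [  0.       0.       1.    ]]
```

View pics/wrist0.png

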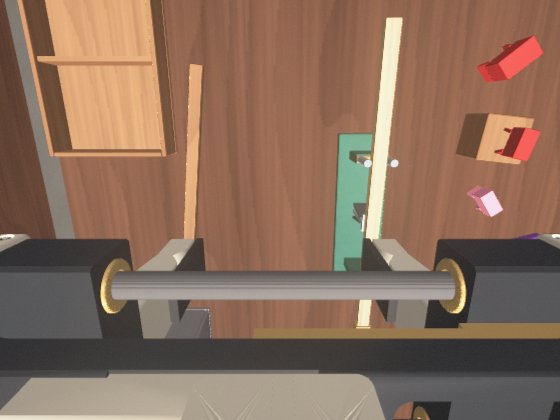

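Wrist: shaft vertical at columns 365-395, with its tail at (393,18). The stand is at (355,200) and its edge/saddle at (365,222). The small clip is on the block at (520,143), the pink clip at (484,200) and the larger red one at (512,60).

Run:
```python
from h import *
np.set_printoptions(precision=4,suppress=True)
w=ctrl.snapshot('wrist')
print('tail',onz(w,[391.6,14.1],.081),'edge',onz(w,[369.8,224],.06),'stand',onz(w,[358.3,206.2],0),'rest',onz(w,[363.7,276],.055),'-rest pins',onz(w,[366,163],.082),onz(w,[394,163],.082))
print('clip',onz(w,[507.2,141.5],.045),'block',onz(w,[478.2,134.6],0))
g=w['color'].astype(int); 
for r in (40,80,120,200,230):
    row=g[r]; m=(row[:,0]>185)&(row[:,1]>170)&(row[:,2]>110); c=np.where(m[340:430])[0]+340
    print(r,c.min(),c.max(), onz(w,[c.mean(),r],.078-(.08-.06)*(r-14)/210))
# stand green mask corners
hsv=cv2.cvtColor(w['color'],cv2.COLOR_RGB2HSV); m=cv2.inRange(hsv,(70,80,30),(95,255,200)); n,l,s,c=cv2.connectedComponentsWithStats(m); i=1+s[1:,4].argmax(); print(s[i])
for r in (140,170,200,230):
    q=np.where(l[r]==i)[0]; print(r,q.min(),q.max(),onz(w,[q.min(),r],.012))
```

```text
tail [ 0.5796 -0.1581  0.081 ] edge [0.5772 0.043  0.06  ] stand [0.5762 0.0402 0.    ] rest [0.5779 0.1105 0.055 ] -rest pins [ 0.5924 -0.0285  0.082 ] [ 0.5649 -0.0285  0.082 ]
clip [ 0.4316 -0.0461  0.045 ] block [ 0.4364 -0.0507  0.    ]
40 384 399 [ 0.5759 -0.1389  0.0755]
80 381 395 [ 0.5747 -0.1056  0.0717]
120 377 390 [ 0.5745 -0.069   0.0679]
200 369 382 [0.5733 0.0152 0.0603]
230 361 379 [0.5749 0.0511 0.0574]
[335 229  27  41 429]Traceback (most recent call last):
  File "<stdin>", line 13, in <module>
    return umr_minimum(a, axis, None, out, keepdims, initial, where)
ValueError: zero-size array to reduction operation minimum which has no identity
```

Request:
carry_out([
  [[-0.5, 0.3, 0, 0, -0.8], [-1, 0.3, 0, 0, -0.8], [-1, 0.3, 0, 0, -0.8], [-1, 0.3, 0, 0, -0.8], [-1, 0.3, 0, 0, -0.8]],
])

```text
clock: 2.0
tool_pos: [0.6139, 0.2044, 0.2267]
orientation: [-180.0, 0.0, -89.8]
force: [-0.3, -0.4, -0.1]
opening: 0.0531
gripper_force: 0.0
```

Request:
carry_out([
  [[-0.5, 0.1, 0, 0, -0.8], [-0.5, 0.1, 0, 0, -0.8], [-0.5, 0.1, 0, 0, -0.8], [-0.5, 0.1, 0, 0, -0.8]],
])

```text
clock: 2.4
tool_pos: [0.5945, 0.3012, 0.2262]
orientation: [180.0, -0.0, -89.9]
force: [-0.3, -0.2, 0.2]
opening: 0.0209
gripper_force: 0.0
```

Run:
```python
from h import *
np.set_printoptions(precision=4,suppress=True)
w=ctrl.snapshot('wrist');save(w,'wrist1')
for t,z in(('edge',.06),('rest',.055),('shaft_head',.054),('ferrule',.05),('stand',0)):
    print(t,[(np.round(d['centre'],1).tolist(),round(d['p'],2),onz(w,d['centre'],z)) for d in ctrl.spot_point(w,t)[:2]])
s=ctrl.snapshot('side');cv2.imwrite('pics/side1.png',cv2.resize(cv2.cvtColor(s['color'][150:260,200:350],cv2.COLOR_RGB2BGR),None,fx=5,fy=5,interpolation=cv2.INTER_CUBIC))
```

```text
edge [([548.1, 59.9], 0.63, array([0.3383, 0.1759, 0.06  ]))]
rest [([547.0, 131.0], 0.82, array([0.3193, 0.2428, 0.055 ])), ([422.9, 184.3], 0.44, array([0.441 , 0.2997, 0.055 ]))]
shaft_head [([300.4, 88.3], 0.81, array([0.5762, 0.2016, 0.054 ]))]
ferrule [([297.1, 74.5], 0.78, array([0.5795, 0.1882, 0.05  ]))]
stand [([500.6, 67.3], 0.97, array([0.3437, 0.1743, 0.    ]))]
```

View pics/wrist1.png

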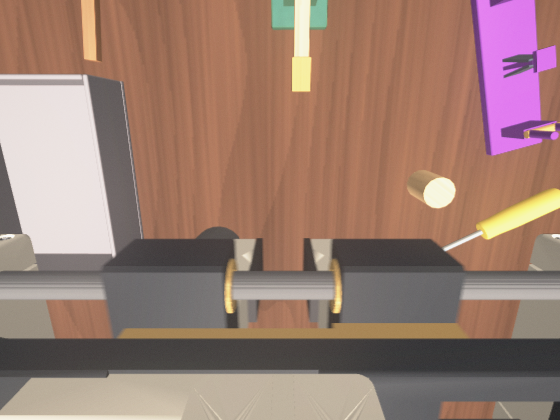

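View pics/side1.png

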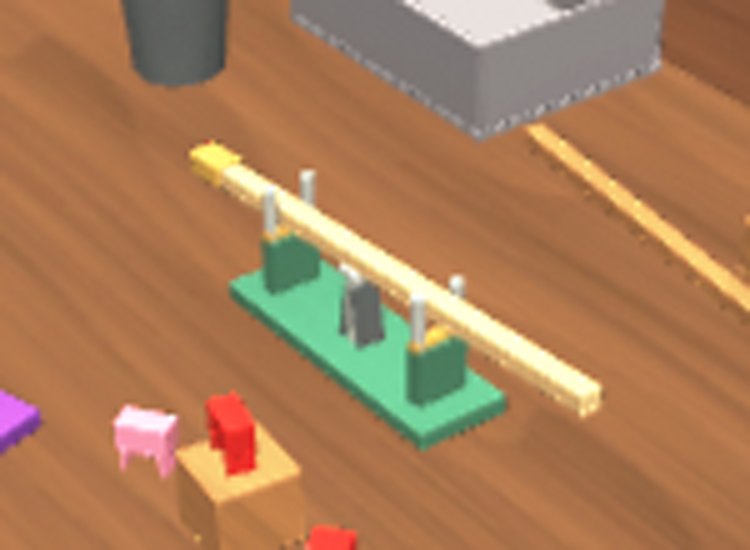

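Wrist: ferrule end face at (301,90), tin at (218,235). The side crop shows the shaft head-down on the far rest.

Request:
carry_out([
  [[0.2, 0.0875, 0.2, 0, -1], [0.38, 0.0875, 0.4, 0, -1], [0.38, 0.0875, 0.65, 0, -1], [0.38, 0.0875, 0.88, 0, -1], [0.38, 0.0875, 0.88, 0, -1]],
])

```text
clock: 3.25
tool_pos: [0.574, 0.2205, 0.0451]
orientation: [179.5, -0.3, -90.2]
force: [-1.5, -0.1, -1.0]
opening: 0.0004
gripper_force: 0.0
```

```bash
cat >> h.py <<'E'
E0=np.array([.578,.0415,.066])
def shaftline(p):
    """side view: fit line to pale shaft pixels -> (angle deg, tail px, head px)"""
    hsv=cv2.cvtColor(p['color'],cv2.COLOR_RGB2HSV)
    m=cv2.inRange(hsv,(15,20,175),(40,200,255)); m[:160]=0;m[260:]=0;m[:,:215]=0
    # keep pixels near the expected shaft line band
    d=[proj(p,E0+s*np.array([0,np.cos(t),np.sin(t)])) for s in(-.29,.19) for t in(-.1,.1)]
    band=np.zeros_like(m); cv2.fillConvexPoly(band,cv2.convexHull(np.array(d,np.float32)).astype(np.int32),255)
    m&=cv2.dilate(band,np.ones((13,13),np.uint8))
    n,l,s,c=cv2.connectedComponentsWithStats(m); i=1+s[1:,4].argmax()
    y,x=np.where(l==i); v=cv2.fitLine(np.c_[x,y].astype(np.float32),cv2.DIST_HUBER,0,.01,.01).ravel()
    v=v*(np.sign(v[0]));t=(x-v[2])*v[0]+(y-v[3])*v[1]
    return np.degrees(np.arctan2(v[1],v[0])),v[2:]+v[:2]*t.max(),v[2:]+v[:2]*t.min(),s[i]
def model(p,th,yaw=0):
    u=np.array([-np.sin(yaw)*np.cos(th),np.cos(yaw)*np.cos(th),-np.sin(th)])  # th>0 head down
    a=proj(p,E0-.2*u);b=proj(p,E0+.12*u); d=a-b; return np.degrees(np.arctan2(d[1],d[0]))
E
python3 - <<'E'
from h import *
s=ctrl.snapshot('side')
print(shaftline(s),[round(model(s,t),2) for t in(.07,.035,0,-.07)])
print(ctrl.get_obs()['tool_pos'])
E
```

```text
(np.float32(33.23661), array([318.8710101 , 231.19683648]), array([234.0223932 , 175.59598902]), array([238, 166,  83,  68, 779], dtype=int32)) [np.float64(32.58), np.float64(34.55), np.float64(36.43), np.float64(39.91)]
[0.57563964 0.22179598 0.04740178]
```

Request:
carry_out([
  [[0.03, 0, 0, 0, -1], [0.05, 0, 0, 0, -1], [0.07, 0, 0, 0, -1], [0.09, 0, 0, 0, -1], [0.1, 0, 0, 0, -1]],
])

```text
clock: 3.8
tool_pos: [0.5783, 0.2045, 0.052]
orientation: [-179.9, 0.1, -90.0]
force: [0.4, 3.3, 1.2]
opening: 0.0006
gripper_force: 1.5
```

Request:
carry_out([
  [[0, 0, 0, 0, -1], [-0.03, 0, 0, 0, -1], [-0.05, 0, 0, 0, -1], [-0.05, 0, 0, 0, -1]],
])

```text
clock: 4.2
tool_pos: [0.5772, 0.2144, 0.0502]
orientation: [180.0, -0.0, -90.0]
force: [0.2, 0.3, 0.1]
opening: 0.0007
gripper_force: 0.0
```

```bash
cat > m.py <<'E'
from h import *
import sys
np.set_printoptions(precision=4,suppress=True)
s=ctrl.snapshot('side'); print('side',shaftline(s),'level~37.0')
w=ctrl.snapshot('wrist')
for t,z in(('shaft_head',.058),):
    print(t,[(np.round(d['centre'],1).tolist(),round(d['p'],2),onz(w,d['centre'],z)) for d in ctrl.spot_point(w,t)[:2]])
o=ctrl.get_obs(); print(o['clock'],o['tool_pos'],o['force'])
if len(sys.argv)>1: save(w,sys.argv[1])
E
python3 m.py wrist2
```

```text
side (np.float32(33.283512), array([323.0287, 233.4795]), array([227.5184, 170.7803]), array([230, 165,  95,  70, 919], dtype=int32)) level~37.0
shaft_head []
4.35 [0.5772 0.2139 0.0502] [-0.0842 -0.4509 -0.4761]
```

Request:
carry_out([
  [[0.04, 0, 0, 0, -1], [0.06, 0, 0, 0, -1], [0.075, 0, 0, 0, -1], [0.09, 0, 0, 0, -1], [0.09, 0, 0, 0, -1]],
])

```text
clock: 4.85
tool_pos: [0.5776, 0.1956, 0.0508]
orientation: [-180.0, 0.0, -90.0]
force: [0.8, -0.0, -0.6]
opening: 0.0006
gripper_force: 0.2
```

Request:
carry_out([
  [[0, 0, 0, 0, -1], [-0.03, 0, 0, 0, -1], [-0.05, 0, 0, 0, -1], [-0.05, 0, 0, 0, -1], [-0.05, 0, 0, 0, -1]],
])

```text
clock: 5.35
tool_pos: [0.5773, 0.2062, 0.0504]
orientation: [180.0, -0.0, -90.0]
force: [0.1, -0.4, -0.2]
opening: 0.0001
gripper_force: 0.0
```

```bash
python3 m.py
python3 - <<'E'
from h import *
s=ctrl.snapshot('side'); l=shaftline(s)
for tail in(.16,.19,.2,.21,.22,.23,.24): print(tail,proj(s,E0+[0,-tail,.07*tail]))
E
```

```text
side (np.float32(33.116764), array([324.6684, 234.5084]), array([228.9831, 172.092 ]), array([231, 166,  96,  70, 925], dtype=int32)) level~37.0
shaft_head [([289.5, 216.1], 0.62, array([0.5731, 0.182 , 0.058 ]))]
5.5 [0.5774 0.206  0.0505] [-0.4504  0.2117  0.2651]
0.16 [308.61333161 224.08003227]
0.19 [316.23397708 228.9512767 ]
0.2 [318.83525801 230.61405911]
0.21 [321.46799487 232.29694868]
0.22 [324.13276171 234.00031234]
0.23 [326.83014662 235.72452602]
0.24 [329.56075217 237.4699749 ]
```

Request:
carry_out([
  [[0.04, 0, 0, 0, -1], [0.06, 0, 0, 0, -1], [0.075, 0, 0, 0, -1], [0.09, 0, 0, 0, -1], [0.09, 0, 0, 0, -1]],
])

```text
clock: 6.05
tool_pos: [0.5776, 0.1876, 0.0507]
orientation: [-180.0, 0.0, -90.0]
force: [0.0, 0.5, 0.5]
opening: 0.0001
gripper_force: 0.2
```

Request:
carry_out([
  [[0, 0, 0, 0, -1], [-0.03, 0, 0, 0, -1], [-0.05, 0, 0, 0, -1], [-0.05, 0, 0, 0, -1], [-0.05, 0, 0, 0, -1]],
])

```text
clock: 6.55
tool_pos: [0.5773, 0.1982, 0.0504]
orientation: [180.0, -0.0, -90.0]
force: [-1.0, 0.4, 0.5]
opening: 0.0005
gripper_force: 0.0
```

```bash
python3 m.py
```

```text
side (np.float32(33.354324), array([326.279 , 236.0953]), array([230.8435, 173.2762]), array([233, 167,  95,  71, 929], dtype=int32)) level~37.0
shaft_head [([286.6, 216.4], 0.75, array([0.5746, 0.1741, 0.058 ]))]
6.7 [0.5774 0.1979 0.0505] [-0.482  -0.1947 -0.6419]
```

Still head-down, so I'll continue.

Request:
carry_out([
  [[0.04, 0, 0, 0, -1], [0.06, 0, 0, 0, -1], [0.075, 0, 0, 0, -1], [0.09, 0, 0, 0, -1], [0.09, 0, 0, 0, -1]],
])

```text
clock: 7.2
tool_pos: [0.5776, 0.1796, 0.0508]
orientation: [-180.0, 0.0, -90.0]
force: [0.0, 0.8, 0.2]
opening: 0.0006
gripper_force: 0.2
```

Request:
carry_out([
  [[0, 0, 0, 0, -1], [-0.03, 0, 0, 0, -1], [-0.05, 0, 0, 0, -1], [-0.05, 0, 0, 0, -1], [-0.05, 0, 0, 0, -1]],
])

```text
clock: 7.7
tool_pos: [0.5773, 0.1902, 0.0504]
orientation: [180.0, -0.0, -90.0]
force: [-0.2, -0.4, -0.1]
opening: 0.0003
gripper_force: 0.0
```

```bash
python3 m.py
```

```text
side (np.float32(35.44662), array([328.1417, 240.801 ]), array([232.6853, 172.8467]), array([234, 168,  96,  75, 941], dtype=int32)) level~37.0
shaft_head [([284.7, 222.2], 0.6, array([0.5755, 0.1693, 0.058 ]))]
7.85 [0.5774 0.1899 0.0505] [ 0.6051 -0.9141 -0.0425]
```

Request:
carry_out([
  [[0, 0, 0, 0, -1], [0, 0, 0, 0, -1], [0, 0, 0, 0, -1], [0, 0, 0, 0, -1], [0, 0, 0, 0, -1]],
])

```text
clock: 8.35
tool_pos: [0.5775, 0.1899, 0.0506]
orientation: [180.0, -0.0, -90.0]
force: [-0.1, 1.1, -0.5]
opening: 0.0003
gripper_force: 0.0
```

```bash
python3 m.py; python3 m.py
```

```text
side (np.float32(35.742615), array([328.1073, 241.2403]), array([233.4682, 173.1284]), array([235, 168,  95,  76, 938], dtype=int32)) level~37.0
shaft_head [([284.3, 223.4], 0.7, array([0.5759, 0.1698, 0.058 ])), ([281.8, 190.9], 0.2, array([0.5771, 0.1525, 0.058 ]))]
8.5 [0.5775 0.19   0.0506] [ 0.4739 -0.646  -0.4402]
side (np.float32(35.731728), array([327.9284, 241.0995]), array([233.4614, 173.1387]), array([235, 168,  95,  75, 937], dtype=int32)) level~37.0
shaft_head [([285.1, 220.4], 0.92, array([0.5755, 0.1682, 0.058 ]))]
8.65 [0.5775 0.19   0.0506] [-0.7926  0.489   0.2836]
```

Request:
carry_out([
  [[0.03, 0, 0, 0, -1], [0.045, 0, 0, 0, -1], [0.055, 0, 0, 0, -1], [0.06, 0, 0, 0, -1], [0.06, 0, 0, 0, -1]],
])

```text
clock: 9.15
tool_pos: [0.5776, 0.1779, 0.0507]
orientation: [-180.0, 0.0, -90.0]
force: [-0.0, 0.8, 0.7]
opening: 0.0005
gripper_force: 0.2
```

Request:
carry_out([
  [[0, 0, 0, 0, -1], [-0.04, 0, 0, 0, -1], [-0.1, 0, 0, 0, -1], [-0.1, 0, 0, 0, -1], [-0.1, 0, 0, 0, -1]],
])

```text
clock: 9.65
tool_pos: [0.5773, 0.1987, 0.0504]
orientation: [180.0, -0.0, -89.9]
force: [0.9, -0.0, -0.5]
opening: 0.0007
gripper_force: 0.0
```

Request:
carry_out([
  [[0, 0, 0, 0, -1], [0, 0, 0, 0, -1], [0, 0, 0, 0, -1], [0, 0, 0, 0, -1], [0, 0, 0, 0, -1]],
])

```text
clock: 10.15
tool_pos: [0.5775, 0.1978, 0.0506]
orientation: [-180.0, 0.0, -90.0]
force: [0.7, 0.2, -0.5]
opening: 0.0008
gripper_force: 0.0
```

```bash
python3 m.py
python3 - <<'E'
from h import *
s=ctrl.snapshot('side');cv2.imwrite('pics/side2.png',cv2.resize(cv2.cvtColor(s['color'][150:260,200:350],cv2.COLOR_RGB2BGR),None,fx=5,fy=5,interpolation=cv2.INTER_CUBIC)); print(shaftline(s)[0])
E
```

```text
side (np.float32(36.73363), array([328.4137, 242.7856]), array([238.8288, 175.9292]), array([244, 167,  86,  78, 851], dtype=int32)) level~37.0
shaft_head [([284.9, 205.4], 0.8, array([0.5756, 0.1681, 0.058 ]))]
10.3 [0.5775 0.1979 0.0506] [ 0.0656  0.0865 -0.255 ]
36.723408
```

View pics/side2.png

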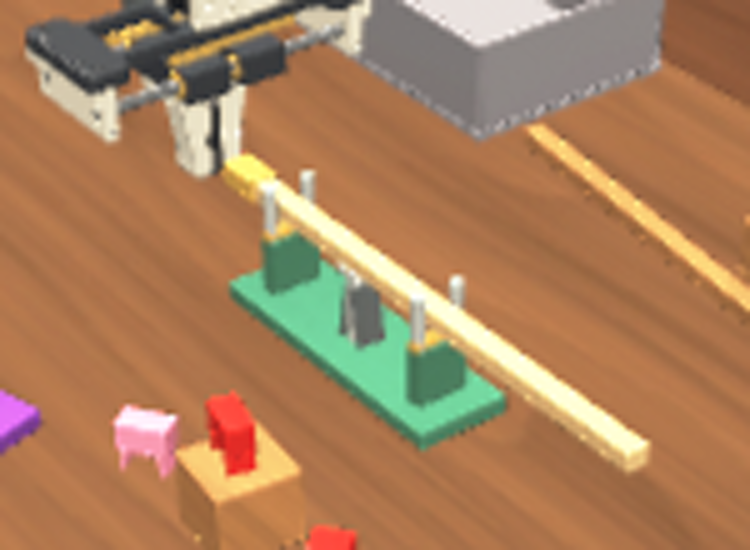

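Shaft near level, off both rests; tail at crop (640,455). I'll move clear towards the clip, then re-measure without the gripper nearby.

Request:
carry_out([
  [[-0.03, 0, -0.2, 0, -1], [-0.03, 0, -0.45, 0, -1], [-0.03, 0, -0.7, 0, -1], [-0.03, 0, -0.85, 0, -1], [0.15, 0.1, -0.85, 0, 0.36]],
])

```text
clock: 10.85
tool_pos: [0.5613, 0.1711, 0.2256]
orientation: [-179.5, 0.2, -89.8]
force: [0.7, -0.6, -0.2]
opening: 0.0045
gripper_force: 0.0
```

Request:
carry_out([
  [[0.2, 0.13, 0, 0, 0.36], [0.4, 0.26, 0, 0, 0.36], [0.6, 0.39, 0, 0, 0.36], [0.84, 0.54, 0, 0, 0.36], [0.84, 0.54, 0, 0, 0.36]],
])

```text
clock: 11.35
tool_pos: [0.4463, -0.0031, 0.2209]
orientation: [180.0, 0.0, -90.1]
force: [0.5, 1.6, -0.1]
opening: 0.0428
gripper_force: 0.0
```

Request:
carry_out([
  [[0, 0, 0, 0, 0.36], [0, 0, 0, 0, 0.36], [0, 0, 0, 0, 0.36]],
])

```text
clock: 11.65
tool_pos: [0.4502, 0.0008, 0.2205]
orientation: [180.0, -0.0, -90.0]
force: [0.1, 0.0, 0.4]
opening: 0.059
gripper_force: 0.0
```

Run:
```python
from h import *
np.set_printoptions(precision=4,suppress=True)
s=ctrl.snapshot('side'); print('now',shaftline(s))
q=dict(s); q['color']=cv2.cvtColor(cv2.imread('pics/side0.png'),cv2.COLOR_BGR2RGB); print('t0',shaftline(q))
save(s,'side3')
w=ctrl.snapshot('wrist');save(w,'wrist3')
for t,z in(('clip',.045),('block',0),('edge',.06),('shaft_tail',.066)):
    print(t,[(np.round(d['centre'],1).tolist(),round(d['p'],2),onz(w,d['centre'],z)) for d in ctrl.spot_point(w,t)[:3]])
hsv=cv2.cvtColor(w['color'],cv2.COLOR_RGB2HSV); m=cv2.inRange(hsv,(0,190,60),(6,255,255))|cv2.inRange(hsv,(174,190,60),(180,255,255))
n,l,st,c=cv2.connectedComponentsWithStats(m)
for i in range(1,n):
    if st[i,4]>100:
        cn=cv2.findContours((l==i).astype(np.uint8),0,2)[0][0]; print(st[i],c[i],cv2.minAreaRect(cn))
o=ctrl.get_obs();print(o['clock'],o['tool_pos'],o['opening'])
```

```text
now (np.float32(35.726704), array([328.7936, 242.2869]), array([244.8075, 181.8774]), array([244, 180,  86,  65, 800], dtype=int32))
t0 (np.float32(32.257454), array([319.1724, 230.7269]), array([238.2274, 179.6397]), array([238, 178,  83,  56, 724], dtype=int32))
clip [([298.0, 140.7], 0.87, array([ 0.4332, -0.0468,  0.045 ])), ([303.0, 60.0], 0.84, array([ 0.4293, -0.1253,  0.045 ])), ([301.6, 198.5], 0.78, array([0.4282, 0.0167, 0.045 ]))]
block [([294.5, 133.7], 0.57, array([ 0.4353, -0.0514,  0.    ]))]
edge [([166.6, 229.1], 0.68, array([0.5769, 0.0476, 0.06  ])), ([372.2, 324.1], 0.58, array([0.3411, 0.1698, 0.06  ]))]
shaft_tail []
11.95 [0.4496 0.0004 0.2203] 0.059628647027642916
```

View pics/wrist3.png

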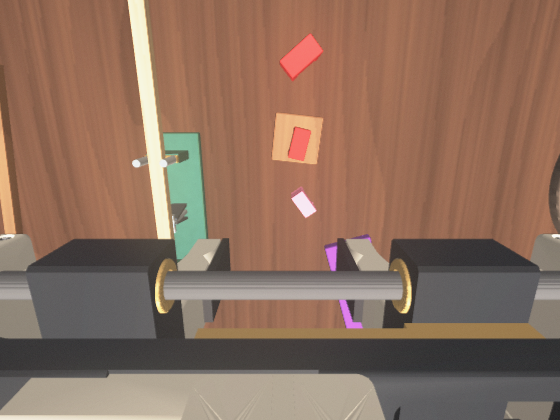

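Wrist: clip on its block, centred near (300,144) with its long axis about 15° from vertical. The larger red one is at (301,57), pink at (303,204). The shaft is level on the saddle at (178,215).

Run:
```python
from h import *
np.set_printoptions(precision=4,suppress=True)
w=ctrl.snapshot('wrist')
hsv=cv2.cvtColor(w['color'],cv2.COLOR_RGB2HSV); print(hsv[144,300],hsv[118,290])
m=(((hsv[...,0]<6)|(hsv[...,0]>172))&(hsv[...,1]>200)&(hsv[...,2]>150)).astype(np.uint8); m[:100]=0;m[175:]=0;m[:,:270]=0;m[:,330:]=0
y,x=np.where(m); cn=np.c_[x,y].astype(np.float32); r=cv2.minAreaRect(cn); print(len(x),r)
B=np.array([onz(w,p,.075)[:2] for p in cv2.boxPoints(r)]); print(B, B.mean(0),[np.degrees(np.arctan2(*(B[i+1]-B[i])[::-1])) for i in(0,1)],[np.linalg.norm(B[i+1]-B[i]) for i in(0,1)])
# fixed cams: cross-check level
a=ctrl.snapshot('scene');save(a,'scene3')
for n,z in(('shaft_head',.066),('shaft_tail',.066)): print(n,[(d['centre'],d['p']) for d in ctrl.spot_point(a,n)[:1]])
print(ctrl.get_obs()['joint_pos'])
```

```text
[  2 147 247] [ 15 108 237]
0 ((0.0, 0.0), (0.0, 0.0), 0.0)
[[ 0.6917 -0.1684]
 [ 0.6917 -0.1684]
 [ 0.6917 -0.1684]
 [ 0.6917 -0.1684]] [ 0.6917 -0.1684] [np.float64(0.0), np.float64(0.0)] [np.float64(0.0), np.float64(0.0)]
shaft_head [([323.2, 190.7], 0.79)]
shaft_tail [([224.1, 237.9], 0.95)]
[ 25.268   -1.0273 -26.8279   0.0001 -64.2111 -25.2579]
```

```bash
cat > c.py <<'E'
from h import *
np.set_printoptions(precision=4,suppress=True)
w=ctrl.snapshot('wrist')
hsv=cv2.cvtColor(w['color'],cv2.COLOR_RGB2HSV)
m=(((hsv[...,0]<7)|(hsv[...,0]>174))&(hsv[...,1]>125)&(hsv[...,2]>225)).astype(np.uint8); c=proj(w,[.4335,-.047,.075]).astype(int); k=np.zeros_like(m); cv2.circle(k,tuple(int(v) for v in c),40,1,-1); m&=k
n,l,s,_=cv2.connectedComponentsWithStats(m); l=(l==1+s[1:,4].argmax())
y,x=np.where(l); cn=np.c_[x,y].astype(np.float32); r=cv2.minAreaRect(cn); print(len(x),r)
B=np.array([onz(w,p,.075)[:2] for p in cv2.boxPoints(r)]); print(B.mean(0),[np.degrees(np.arctan2(*(B[i+1]-B[i])[::-1])) for i in(0,1)],[np.linalg.norm(B[i+1]-B[i]) for i in(0,1)])
print(ctrl.get_obs()['tool_pos'],ctrl.get_obs()['orientation'])
E
python3 c.py
```

```text
499 ((298.41180419921875, 144.35296630859375), (16.00735092163086, 31.044557571411133), 14.03624439239502)
[ 0.4336 -0.0462] [np.float64(-103.8794753916436), np.float64(166.36650751060634)] [np.float64(0.029550233325675454), np.float64(0.015345156480137694)]
[0.4495 0.     0.2205] [179.9948  -0.0019 -89.9981]
```

Request:
carry_out([
  [[0.06, 0.02, 0, -0.023, 0.1], [0.12, 0.04, 0.1, -0.046, 0.1], [0.18, 0.06, 0.2, -0.069, 0.1], [0.231, 0.08, 0.3, -0.092, 0.1], [0.231, 0.08, 0.4, -0.115, 0.1]],
])

```text
clock: 12.7
tool_pos: [0.4329, -0.0471, 0.14]
orientation: [-180.0, -0.0, -48.3]
force: [-0.1, -0.3, -0.0]
opening: 0.0479
gripper_force: 0.0
```

Request:
carry_out([
  [[0, 0, 0, -0.023, 0.1], [0, 0, 0, -0.046, 0.1], [0, 0, 0, -0.069, 0.1], [0, 0, 0, -0.092, 0.1], [0, 0, 0, -0.096, 0.1]],
])

```text
clock: 13.2
tool_pos: [0.4336, -0.0462, 0.1406]
orientation: [-180.0, -0.0, -13.9]
force: [-0.2, 0.1, 0.1]
opening: 0.0481
gripper_force: 0.0
```

Request:
carry_out([
  [[0, 0, 0, 0, 0.1], [0, 0, 0, 0, 0.1], [0, 0, 0, 0, 0.1]],
])

```text
clock: 13.5
tool_pos: [0.4335, -0.0462, 0.1406]
orientation: [-180.0, -0.0, -14.2]
force: [0.7, 0.8, 0.3]
opening: 0.0482
gripper_force: 0.0
```

```bash
python3 c.py
python3 - <<'E'
from h import *
w=ctrl.snapshot('wrist');save(w,'wrist4'); print([(d['centre'],d['p'],onz(w,d['centre'],.045)) for d in ctrl.spot_point(w,'clip')[:3]])
s=ctrl.snapshot('side'); print(shaftline(s))
E
```

```text
757 ((282.5, 215.5), (19.0, 39.0), 90.0)
[ 0.4335 -0.0457] [np.float64(-104.17806631793017), np.float64(166.80812603275842)] [np.float64(0.029453539558908788), np.float64(0.015236963912000927)]
[ 0.4335 -0.0462  0.1406] [-179.9998   -0.0033  -14.1278]
[([217.2, 220.3], 0.84, array([0.43355185, 0.01275588, 0.045     ])), ([285.4, 206.5], 0.66, array([ 0.43120587, -0.04767079,  0.045     ])), ([148.2, 61.9], 0.24, array([0.56703424, 0.02517721, 0.045     ]))]
(np.float32(32.562077), array([329.62104519, 241.02748311]), array([251.41538704, 191.08577248]), array([247, 192,  83,  53, 751], dtype=int32))
```

View pics/wrist4.png

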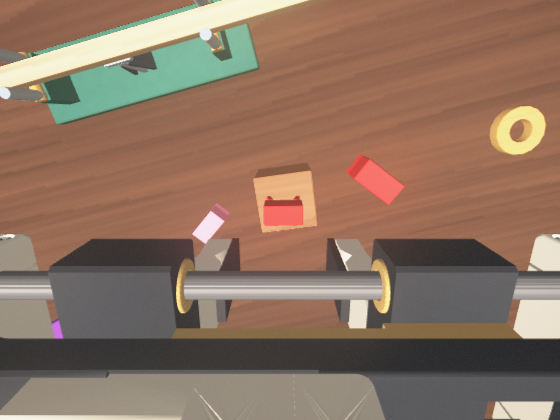

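Wrist: the fingers line up with the clip, which is axis-aligned at (283,213). Descending to grip.

Request:
carry_out([
  [[0, 0, 0.15, 0, 0.1], [0, 0, 0.3, 0, 0.1], [0, 0, 0.4, 0, 0.1], [0, 0, 0.458, 0, 0.1], [0, 0, 0.458, 0, 0.1]],
])

```text
clock: 14.2
tool_pos: [0.4323, -0.0466, 0.0475]
orientation: [179.9, 0.2, -14.1]
force: [0.3, -0.0, -0.9]
opening: 0.048
gripper_force: 0.0
```

Request:
carry_out([
  [[0, 0, 0, 0, 0.1], [0, 0, 0, 0, -0.6], [0, 0, 0, 0, -0.6], [0, 0, 0, 0, -0.6], [0, 0, 0, 0, -0.6]],
])

```text
clock: 14.7
tool_pos: [0.4339, -0.0461, 0.0495]
orientation: [-180.0, -0.1, -14.0]
force: [-0.3, 0.2, 2.5]
opening: 0.03
gripper_force: 30.0
```

Request:
carry_out([
  [[0, 0, 0, 0, -0.6], [0, 0, 0, 0, -0.6]],
])

```text
clock: 14.9
tool_pos: [0.434, -0.0461, 0.0494]
orientation: [-180.0, -0.1, -14.0]
force: [-1.4, 1.3, 6.3]
opening: 0.0294
gripper_force: 30.0
```

Request:
carry_out([
  [[0, 0, -0.1, 0, -0.6], [0, 0, -0.3, 0, -0.6], [0, 0, -0.5, 0, -0.6], [0, 0, -0.7, 0.01, -0.6], [0, 0, -0.8, 0.023, -0.6]],
])

```text
clock: 15.4
tool_pos: [0.4345, -0.0461, 0.2123]
orientation: [-179.9, -0.2, -22.4]
force: [0.3, -0.2, -1.0]
opening: 0.0296
gripper_force: 30.0
```

Request:
carry_out([
  [[0, 0, 0, 0.023, -0.6], [0, 0, 0, 0.046, -0.6], [0, 0, 0, 0.069, -0.6], [0, 0, 0, 0.092, -0.6], [0, 0, 0, 0.115, -0.6]],
])

```text
clock: 15.9
tool_pos: [0.433, -0.0463, 0.2086]
orientation: [180.0, 0.0, -64.1]
force: [-0.2, -0.2, -0.4]
opening: 0.0299
gripper_force: 30.0
```

Request:
carry_out([
  [[0, 0, 0, 0.023, -0.6], [0, 0, 0, 0.046, -0.6], [0, 0, 0, 0.069, -0.6], [0, 0, 0, 0.073, -0.6], [0, 0, 0, 0.073, -0.6]],
])

```text
clock: 16.4
tool_pos: [0.4332, -0.0463, 0.2087]
orientation: [180.0, -0.0, -89.8]
force: [-0.4, -0.2, -1.0]
opening: 0.0297
gripper_force: 30.0
```

Request:
carry_out([
  [[-0.15, -0.15, 0, 0, -0.6], [-0.3, -0.3, 0, 0, -0.6], [-0.45, -0.45, 0, 0, -0.6], [-0.65, -0.6, 0, 0, -0.6], [-0.9, -0.83, 0, 0, -0.6]],
])

```text
clock: 16.9
tool_pos: [0.5881, 0.1221, 0.2089]
orientation: [180.0, 0.0, -89.8]
force: [1.0, -0.3, -0.4]
opening: 0.0297
gripper_force: 30.0
```

Request:
carry_out([
  [[0, 0, 0, 0, -0.6], [0, 0, 0, 0, -0.6], [0, 0, 0, 0, -0.6]],
])

```text
clock: 17.2
tool_pos: [0.5867, 0.1201, 0.2086]
orientation: [179.9, -0.0, -89.9]
force: [-1.0, 0.3, 0.3]
opening: 0.0299
gripper_force: 30.0
```

Run:
```python
from h import *
np.set_printoptions(precision=4,suppress=True)
w=ctrl.snapshot('wrist');save(w,'wrist5')
for t,z in(('edge',.06),('rest',.055),('stand',0),('clip',.06)):
    print(t,[(np.round(d['centre'],1).tolist(),round(d['p'],2),onz(w,d['centre'],z)) for d in ctrl.spot_point(w,t)[:3]])
s=ctrl.snapshot('side'); print(shaftline(s))
o=ctrl.get_obs();print(o['clock'],o['tool_pos'],o['orientation'],o['opening'])
```

```text
edge [([290.9, 114.4], 0.62, array([0.5781, 0.0457, 0.06  ])), ([426.6, 17.7], 0.62, array([ 0.4593, -0.0363,  0.06  ])), ([510.7, 239.7], 0.6, array([0.342 , 0.1741, 0.06  ]))]
rest [([512.1, 289.9], 0.89, array([0.3237, 0.2379, 0.055 ])), ([292.4, 181.5], 0.62, array([0.5759, 0.112 , 0.055 ]))]
stand [([477.6, 223.3], 0.71, array([0.3405, 0.177 , 0.    ])), ([290.0, 108.7], 0.65, array([0.5776, 0.0394, 0.    ]))]
clip [([426.9, 99.4], 0.88, array([0.4501, 0.0319, 0.06  ])), ([282.5, 249.0], 0.8, array([0.586 , 0.1852, 0.06  ]))]
(np.float32(35.730724), array([328.7772, 242.3097]), array([244.3213, 181.5533]), array([244, 180,  86,  65, 796], dtype=int32))
17.5 [0.5871 0.1201 0.2096] [-179.9571    0.0252  -90.0102] 0.029439978711477077
```

View pics/wrist5.png

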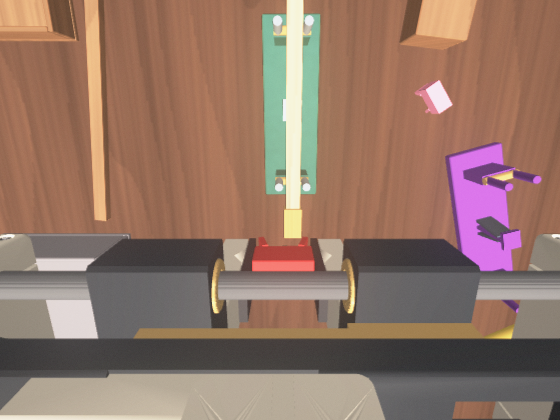

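Wrist: the stand is fully visible, with pins at (277,21), (308,20), (279,187) and (306,187). The shaft is centred at column 294, the saddle at row 107, and the held clip at (283,257).

Run:
```python
from h import *
np.set_printoptions(precision=4,suppress=True)
w=ctrl.snapshot('wrist')
P=[onz(w,p,.082) for p in([277,21],[308,20],[279,187],[306,187])]; print(np.array(P),np.mean(P,0))
hsv=cv2.cvtColor(w['color'],cv2.COLOR_RGB2HSV); print(hsv[150,275])
m=cv2.inRange(hsv,(60,60,30),(95,255,220)); m[210:]=0
x=[];
y,xx=np.where(m); r=cv2.minAreaRect(np.c_[xx,y].astype(np.float32)); q=cv2.boxPoints(r); print(r)
ys=[np.where(m[:,c])[0] for c in(270,274,311,315)]
for c,v in zip((270,274,311,315),ys): print(c,v.min(),v.max(),onz(w,[c,v.min()-.5],.012)[1],onz(w,[c,v.max()+.5],.012)[1],(onz(w,[c,v.min()-.5],.012)[1]+onz(w,[c,v.max()+.5],.012)[1])/2)
for rr in(60,110,150):
    row=hsv[rr,270:320]; g=np.where((row[:,0]>15)&(row[:,0]<40)&(row[:,2]>170))[0]+270; print(rr,g.min(),g.max(),onz(w,[g.mean(),rr],.071))
print(onz(w,[293,239],.074))
# held clip top
rd=(((hsv[...,0]<7)|(hsv[...,0]>174))&(hsv[...,1]>125)&(hsv[...,2]>200)); rd[:235]=0; y,x=np.where(rd); print(x.min(),x.max(),y.min(),y.max())
```

```text
[[ 0.5911 -0.028   0.082 ]
 [ 0.5656 -0.0287  0.082 ]
 [ 0.59    0.1119  0.082 ]
 [ 0.5644  0.1119  0.082 ]] [0.5778 0.0418 0.082 ]
[ 71  69 184]
((291.0, 103.5), (179.0, 56.0), 90.0)
270 15 193 -0.051946832510202816 0.13595853545509265 0.04200585147244491
274 15 193 -0.05194292503392215 0.13596017536176108 0.04200862516391947
311 15 192 -0.05190678580789159 0.13475304567986235 0.041423129935985376
315 15 192 -0.051902879397383146 0.13475470248919755 0.041425911545907204
60 287 302 [ 0.576  -0.0003  0.071 ]
110 286 302 [0.5761 0.0419 0.071 ]
150 287 301 [0.5757 0.0783 0.071 ]
[0.576  0.1682 0.074 ]
252 313 244 270
```

Request:
carry_out([
  [[0.12, 0.03, 0, 0, -0.6], [0.24, 0.055, 0, 0, -0.6], [0.34, 0.055, 0.1, 0, -0.6], [0.39, 0.055, 0.25, 0, -0.6], [0.39, 0.055, 0.4, 0, -0.6]],
])

```text
clock: 18.05
tool_pos: [0.5764, 0.0413, 0.129]
orientation: [-179.9, 0.0, -90.1]
force: [1.2, 1.3, -0.4]
opening: 0.0295
gripper_force: 30.0
```

Request:
carry_out([
  [[0, 0, 0.1, 0, -0.6], [0, 0, 0.173, 0, -0.6], [0, 0, 0.173, 0, -0.6], [0, 0, 0.173, 0, -0.6], [0, 0, 0.173, 0, -0.6]],
])

```text
clock: 18.55
tool_pos: [0.5771, 0.0428, 0.0956]
orientation: [-179.9, 0.0, -90.0]
force: [-0.4, -0.7, -0.4]
opening: 0.0298
gripper_force: 30.0
```

Run:
```python
from h import *
np.set_printoptions(precision=4,suppress=True)
s=ctrl.snapshot('side'); o=ctrl.get_obs();print(shaftline(s),o['clock'],o['tool_pos'],o['orientation'],o['force'])
w=ctrl.snapshot('wrist')
a=ctrl.snapshot('scene')
c=lambda p,r0,r1,c0,c1:cv2.resize(p['color'][r0:r1,c0:c1],(400,300),interpolation=cv2.INTER_CUBIC)
im=np.vstack([np.hstack([c(s,150,260,200,347),c(a,140,260,220,380)]),np.hstack([c(w,120,320,150,417),c(a,180,225,265,325)])])
cv2.imwrite('pics/pre.png',im[...,::-1])
```

```text
(np.float32(37.333275), array([328.2595, 242.9709]), array([231.8836, 169.4637]), array([233, 168,  97,  77, 991], dtype=int32)) 18.6 [0.577  0.0428 0.0956] [-179.8935    0.0338  -89.9865] [-0.4593 -0.3087 -0.516 ]
```

View pics/pre.png

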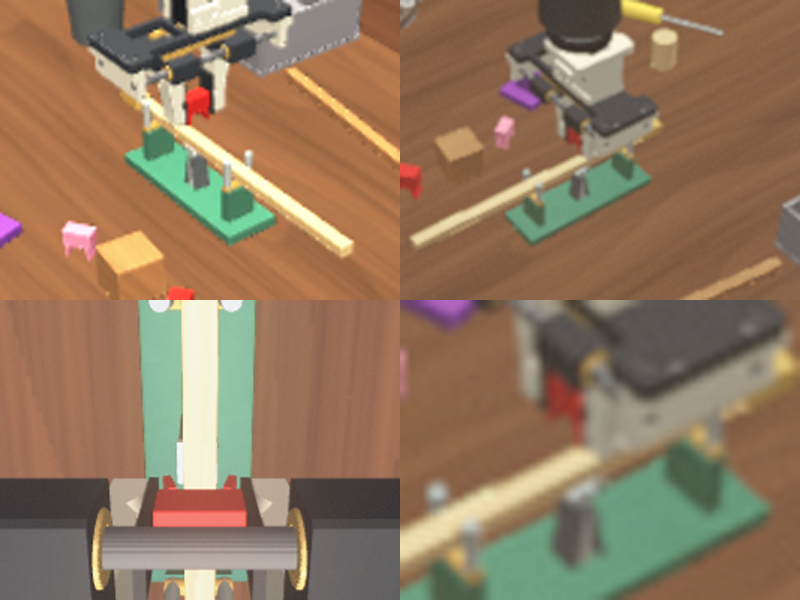

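The clip is centred over the shaft (wrist crop column 200). Lowering slowly.

Request:
carry_out([
  [[0.005, 0, 0.04, 0, -0.6], [0.005, 0, 0.08, 0, -0.6], [0.005, 0, 0.11, 0, -0.6], [0.005, 0, 0.13, 0, -0.6], [0.005, 0, 0.14, 0, -0.6]],
])

```text
clock: 19.2
tool_pos: [0.576, 0.0415, 0.0655]
orientation: [179.9, -0.0, -90.0]
force: [0.1, -0.7, -0.7]
opening: 0.0298
gripper_force: 30.0
```

Request:
carry_out([
  [[0, 0, 0, 0, -0.6], [0, 0, 0.005, 0, -0.6], [0, 0, 0.01, 0, -0.6], [0, 0, 0.01, 0, -0.6]],
])

```text
clock: 19.6
tool_pos: [0.5766, 0.0415, 0.0647]
orientation: [-180.0, -0.0, -90.0]
force: [0.4, -0.1, 1.6]
opening: 0.0297
gripper_force: 30.0
```

```bash
python3 -c "
from h import *
for i in range(4):
    s=ctrl.snapshot('side'); o=ctrl.get_obs(); print(o['tool_pos'],o['force'],shaftline(s)[1:3])"
```

```text
[0.57656919 0.04155439 0.06469823] [-0.4075786  -0.14352381  1.02463624] (array([328.8599906 , 243.19119672]), array([271.73599457, 201.36052626]))
[0.57656831 0.04158358 0.06467954] [-0.24881284 -0.24576188  2.27718573] (array([328.53032103, 242.64634943]), array([271.07558986, 200.89597582]))
[0.57657864 0.04154331 0.06465851] [0.17729195 0.24875675 2.05817221] (array([328.49253805, 242.6962415 ]), array([271.75189326, 201.34040681]))
[0.57658012 0.04158934 0.06468311] [-0.03240131 -1.05202463  2.25495301] (array([328.43241454, 242.77501487]), array([271.78717301, 201.29060599]))
```

Contact at about 2 N and the seated height is reached, so I'll release and rise.

Request:
carry_out([
  [[0, 0, 0, 0, -0.2], [0, 0, 0, 0, 0], [0, 0, 0, 0, 0.1], [0, 0, 0, 0, 0.1], [0, 0, 0, 0, 0.1]],
])

```text
clock: 20.3
tool_pos: [0.5763, 0.0416, 0.0643]
orientation: [180.0, -0.0, -90.0]
force: [-0.1, -0.4, 0.3]
opening: 0.0481
gripper_force: 0.0
```

Request:
carry_out([
  [[0, 0, -0.03, 0, 0.1], [0, 0, -0.1, 0, 0.1], [0, 0, -0.25, 0, 0.1], [0, 0, -0.45, 0, 0.1], [0, 0, -0.65, 0, 0.1]],
])

```text
clock: 20.8
tool_pos: [0.576, 0.0414, 0.196]
orientation: [180.0, -0.0, -90.0]
force: [1.3, 1.3, -0.3]
opening: 0.0482
gripper_force: 0.0
```

Request:
carry_out([
  [[-0.2, -0.15, -0.1, 0, 0.1], [-0.4, -0.3, -0.1, 0, 0.1], [-0.5, -0.3, -0.1, 0, 0.1], [-0.5, -0.3, -0.1, 0, 0.1], [-0.5, -0.3, -0.1, 0, 0.1]],
])

```text
clock: 21.3
tool_pos: [0.6361, 0.1419, 0.2143]
orientation: [180.0, -0.0, -89.9]
force: [0.5, 0.3, -0.4]
opening: 0.0481
gripper_force: 0.0
```

Run:
```python
from h import *
np.set_printoptions(precision=4,suppress=True)
s=ctrl.snapshot('side'); o=ctrl.get_obs();print(shaftline(s),o['clock'],o['tool_pos'],o['force'],o['opening'])
w=ctrl.snapshot('wrist');a=ctrl.snapshot('scene')
print([(d['centre'],d['p'],onz(w,d['centre'],.06)) for d in ctrl.spot_point(w,'clip')[:3]])
hsv=cv2.cvtColor(w['color'],cv2.COLOR_RGB2HSV)
c=proj(w,[.5765,.0416,.09]).astype(int); rd=(((hsv[...,0]<7)|(hsv[...,0]>174))&(hsv[...,1]>125)&(hsv[...,2]>225)).astype(np.uint8); k=np.zeros_like(rd); cv2.circle(k,tuple(int(v) for v in c),40,1,-1)
y,x=np.where(rd&k); r=cv2.minAreaRect(np.c_[x,y].astype(np.float32)); print(r,onz(w,r[0],.09))
c=lambda p,r0,r1,c0,c1:cv2.resize(p['color'][r0:r1,c0:c1],(400,300),interpolation=cv2.INTER_CUBIC)
im=np.vstack([np.hstack([c(s,150,260,200,347),c(a,140,260,220,380)]),np.hstack([c(w,0,250,140,473),c(s,185,230,245,305)])])
cv2.imwrite('pics/post.png',im[...,::-1])
```

```text
(np.float32(35.554333), array([328.8565, 242.2008]), array([271.7332, 201.3733]), array([270, 200,  60,  45, 530], dtype=int32)) 21.35 [0.636  0.1413 0.2144] [ 0.2633 -0.0745 -0.1314] 0.04829014268821075
[([474.2, 78.4], 0.81, array([0.4547, 0.0343, 0.06  ])), ([336.2, 198.1], 0.67, array([0.5792, 0.1511, 0.06  ])), ([343.8, 88.6], 0.61, array([0.5771, 0.0433, 0.06  ]))]
((352.5, 84.0), (20.0, 35.0), 90.0) [0.5754 0.0419 0.09  ]
```

View pics/post.png

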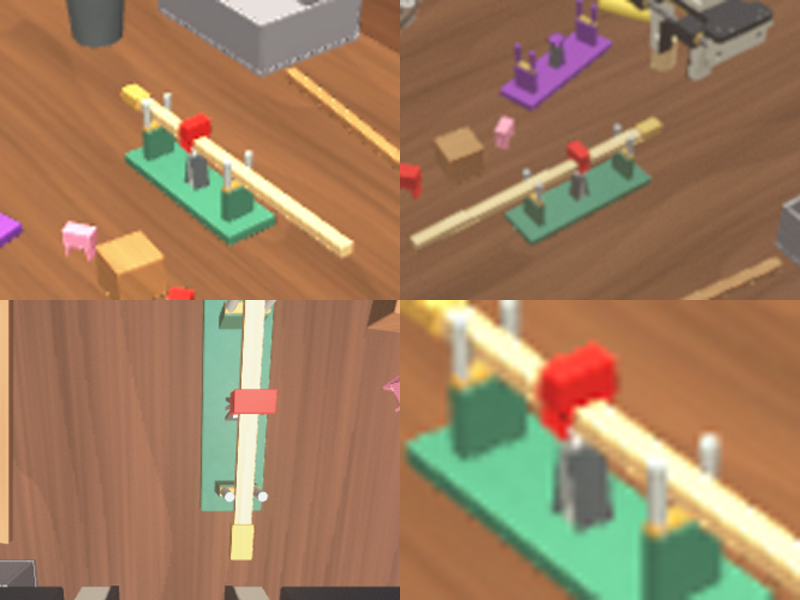

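The clip sits over the shaft above the edge (side crop (578,385)), the shaft is clear of both rests, and the gripper is away. I'll hand it in.

```bash
python3 -c "
from plant import ctrl
print(ctrl.close_job())"
```

```text
the job is handed in; nothing more can be done
None
```

I handed the job in at about 21 s: the shaft balances nearly level (its balance point an estimated 0.65 mm from the edge, limit 2 mm), off both rests, with the red clip fully on it within about 0.1 mm of the edge along the shaft.

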